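Cover a freshly veneered panel, weight it and start the glue timer

TASK

The veneered panel in the gluing jig must now set: draw the white release sheet out of the low rack by the end that sticks out, lay it flat on the panel inside the jig's four corner stops, and set the steel pressing weight flat, centred and lengthwise on the sheet, never on the bare veneer; lower both all the way, do not let them drop. Then press the timer's large start button fully down and let it come back up. Leave the panel in the jig, the timer's two small keys and the things standing around alone.

Things in the scene. Friction and masses are not known exactly. Their poses are not given: they have to be found in the camera images.
- sheet: release sheet: stiff plain white plastic, 180 x 56 x 6 mm, about 60 g, flat on the bench, its rear part inside one of the rack's two bays, 48 to 58 mm sticking out of the rack's front; in the rack only that end can be reached from above. Origin: centre of its underside; x along its length (-x end = the end that sticks out), y along its width, z up
- rack: low plywood rack fixed to the bench, 150 (x) x 226 (y) mm, top at 45 mm; two bays 101 mm wide, 38 mm high, centred at y = +55 and -55 mm, open at the front (-x face, 75 mm from the origin), without a floor: sheets slide out flat on the bench. Stock boxes up to 35 mm tall stand on the rear of its top; the top is clear from x = -75 to +13 mm. Origin: centre of its underside
- jig: gluing jig fixed to the bench: plywood board 236 (x) x 130 (y) x 12 mm with four aluminium corner stops, tops 56 mm above the bench. They enclose 194 (x) x 66 (y) mm; each is 4 mm thick and runs from its corner 45 mm along the long side and 22 mm along the short one: fingers find room only at the open middle 112 mm of the long sides. Origin: centre of the board's underside; x along its length
- panel: the wooden panel with fresh dark veneer on top, 170 x 54 x 16 mm, 100 g, lying loose in the jig on its board. Origin: centre of its underside (12 mm above the bench); x along its length. Its top is 28 mm above the bench, so the sheet's underside belongs at 28 mm and the weight's at 34 mm
- weight: pressing weight standing on the bench: bright steel slab 140 (x) x 46 (y) x 12 mm with a dark wooden handle bar 80 (x) x 16 (y) x 20 mm along its middle, held on two posts; the bar's underside is 28 mm and its top 48 mm above the slab's underside. About 0.66 kg. Origin: centre of the slab's underside; x along its length
- timer: bench timer fixed to the bench: grey plastic box 100 (x) x 140 (y) mm, top face 39 mm above the bench, display on the +x half of the top and three round white push buttons in black rings on the -x half: one large (32 mm across, at x = -20, y = -36 mm), two small (12 mm across, at y = +16 and +48 mm). Origin: centre of its underside
- start_top (a point): centre of the top face of the large start button, 61 mm above the bench when it is up (the small keys stand 55 mm); it moves straight down when pressed
- start (a joint): travel of the large start button: 0 = up, 0.006 m = fully down; a spring returns it, about 1.5 N to begin and 5 N fully down
- key_a (a joint): travel of the small key nearer the start button (y = +16 mm), 0 = up, 0.003 m = down, 3 N; leave alone
- key_b (a joint): travel of the other small key (y = +48 mm), 0 = up, 0.003 m = down, 3 N; leave alone
- offcut: bystander: a wooden strip 165 x 36 x 12 mm in the rack's other bay, narrower and thicker than the release sheet. Origin: centre of its underside
- tray: bystander: open steel screw tray with three compartments, 100 x 140 x 32 mm, at the back of the bench beside the timer. Origin: centre of its underside
- glue: bystander: white glue bottle, 50 mm across, 138 mm tall. Origin: centre of its underside
- tape: bystander: roll of tape, 90 mm across, 25 mm high, lying flat. Origin: centre of its underside
- square: bystander: try square (100 mm dark wooden stock, 150 mm steel blade) lying at the front right
Things that resemble listed ones, but are neither listed nor needed, are in the scene too. There is more than one size of the panel; the job needs the larger.

How it is judged:
By the outcome, as a careful person would: the job done as asked, in the order asked, and still so for the second after the job is handed in, with the robot touching nothing.
It also fails if it takes over 61 s, if anything falls off the work surface, if the arm or the gripper's body presses on something with over 40 N, if the wrist force passes 120 N, or if a joint passes its speed limit or range.

ROBOT

A 7-joint arm with a two-finger parallel gripper is mounted at the origin on the work surface. World frame = base frame: x ahead of the robot, y to its left, z up, the work surface at z = 0. Lengths are in mm, angles in rad, forces in N, time in s.
With the tool pointing down it reaches from about 350 to 900 mm from the base axis. Payload 7.2 kg.
Tool frame: the origin (TCP) lies midway between the tips of the shut fingers; the grasp point (between the pads) lies bot.tcp_to_grasp behind it (bot.tcp_to_grasp is the distance from the TCP to the grasp point, in mm); z points along the fingers, y is the line along which they close (so a half turn about z gives the same grasp; the last joint's range is limited). The gripper opens to 88 mm and grips with 3 to 60 N. Pads are 20 mm wide; open, the fingers measure 115 mm over their backs; the gripper's body (75 mm by 178 mm) begins 61 mm behind the grasp point.
Start: joints at [-1.268, 0.411, -0.013, 1.596, 0.006, 1.134, -0.082], TCP at [226.485, 582.523, 222.653] pointing down, gripper open.
Joint ranges: [-2.95, 2.95], [-0.29, 1.99], [-1.47, 1.44], [0.14, 2.54], [-1.03, 4.17], [0.13, 1.85], [-2.86, 2.86]. Speed limits (rad/s): [2.39, 2.39, 3.01, 3.01, 3.14, 3.14, 3.14].

INTERFACE

Orientations are given as a unit quaternion [x, y, z, w].
In Python, from rig import bot, capture, close_job, models gives the robot as it stands.
- The arm moves only by the tool servo_tool, never from a script. Its argument "plan" is text: rows parted by semicolons, each of 6 numbers parted by spaces: the shift along the tool's x, y, z in m, then the turn, a rotation vector about the tool's x, y, z in degrees. A call has 1 to 8 rows; each row is the pose to reach, as a shift and turn from the pose commanded when the call began, along the tool's axes at that moment; what a row does not reach only later rows make up. A row lasts 1/10 s, in which the tool goes at most 50 mm and 8.59 degrees, less where a joint would pass 70% of its speed; a pose out of reach is approached as far as the arm can. A call with a gripper value outside its range is refused whole. "claw" is the opening, from 0 (shut) to 1 (fully open), set as the call begins (left out, the last holds). The fingers move at their own pace and stop on an object; the grip force is fixed at half the most. Time passes only in rows, so rows that repeat a pose let the fingers close. It gives the time, the measured TCP pose, the force, the opening and the grip force at its end, in the units of the state.
- bot.get_obs(): the state, without advancing time (a new reading comes with each control period).
- capture(name): name is "side" or "top" or "wrist"; returns a dict with "pixels" (480x640x3 uint8, red, green, blue), "fx", "fy", "cx", "cy" (pixels), "origin" and "rotation" of the camera in the world. Camera axes: x right, y down, z forward; pixel columns grow to the right and rows downward; lengths in mm; the calibration is good to about 2 mm. The wrist camera is an equidistant fisheye: a pixel r from the principal point sees the ray r / f radians off the axis. A picture is of the moment at which its call begins. There is no depth.
- close_job(): hands the job in; it is judged then, once.
Trained networks look in a picture, given as the dict that the camera call returned (one of the last four; its "shot" number tells which), for a name from the list of things; names that differ only in an ending like _2 or _b are one class to them, and where a whole thing is asked for, a point or a joint stands for the part that bears it (a point fixed in the world has none). Each returns a list of dicts, best first, with "conf" (0 to 1); they miss things now and then, are a little off and sometimes report something else, mostly with a low value. They report only what shows in the picture. A call takes as long as a camera call. They do not tell look-alikes from the thing itself.
- models.cut_out(name, picture): "pixels" (480x640 bool, what is visible of it) and "point" ([column, row] in pixels, amid what is visible of it).
- models.spot_point(name, picture): "point" ([column, row] in pixels: a listed point, or the origin of a listed thing).
The state is a dict: "time": time; "joint_pos": joint angles; "joint_vel": joint speeds; "joint_efforts": joint torques, N m; "position": TCP position; "eef_rot": TCP orientation; "wrist_force": force on the tool from outside, world axes, zero at the start; "moment": the same for the moment, N m; "opening": finger opening in mm; "grasp_force": force on a finger pad.
Only numpy, scipy, OpenCV 4.12 (cv2) and the standard library are available. Lean on these libraries where they do the work, as an engineer would, in place of code of your own. Each camera call takes 0.05 s, during which the arm holds its last target. There are 200 camera calls.

## Working session

There is one attempt and no reset: what is moved stays moved. The work goes in short steps, Python scripts to look and compute and a tool call to move; the robot and the scene stay as the last step left them, time stands still between calls to the robot, and variables do not carry over. Pictures are saved under pics/ and viewed, at most 14 in all, crops included, and the job is handed in when it is done.

Besides the shell and the picture viewer there is one more tool, called by a JSON object that holds its "name" and its "arguments". servo_tool: Moves the arm, as the interface text tells. Its arguments: {"type":"object","properties":{"plan":{"type":"string"},"claw":{"type":"number"}},"required":["plan"]}

```bash
ls; mkdir -p pics
cat > h.py <<'E'
import numpy as np,cv2
from rig import bot,capture,close_job,models
from scipy.spatial.transform import Rotation as R
def ray(c,p):
    x=(p[0]-c["cx"])/c["fx"];y=(p[1]-c["cy"])/c["fy"]
    if c.get("_w"):
        r=np.hypot(x,y);s=np.sin(r)/r if r>1e-9 else 1
        d=np.array([x*s,y*s,np.cos(r)])
    else: d=np.array([x,y,1.])
    return np.array(c["rotation"])@d
def at(c,p,z):
    d=ray(c,p);o=np.array(c["origin"]);return o+d*(z-o[2])/d[2]
def shot(n):
    c=capture(n);c["_w"]=(n=="wrist");return c
def save(c,f,box=None,scale=1):
    im=c["pixels"][:,:,::-1]
    if box: im=im[box[1]:box[3],box[0]:box[2]]
    if scale!=1: im=cv2.resize(im,None,fx=scale,fy=scale,interpolation=cv2.INTER_CUBIC)
    cv2.imwrite("pics/"+f,im)
def rect(c,mask,z):
    """min-area rect of mask projected to plane z: centre, sizes, angle of long axis deg"""
    k=cv2.findContours(mask.astype(np.uint8),0,1)[0];k=max(k,key=cv2.contourArea)[:,0]
    P=np.array([at(c,p,z)[:2] for p in k],np.float32)
    b=cv2.boxPoints(cv2.minAreaRect(P));e=b[1]-b[0],b[2]-b[1]
    l=[np.linalg.norm(v) for v in e];v=e[int(np.argmax(l))]
    return b.mean(0).round(1),np.round(sorted(l),1),round(np.degrees(np.arctan2(v[1],v[0]))%180,1)
E
python3 - <<'E'
from h import *
o=bot.get_obs();print(o["time"],o["position"],o["eef_rot"],o["wrist_force"],bot.tcp_to_grasp)
Z=dict(sheet=6,rack=45,jig=12,panel=28,weight=12,timer=39,offcut=12)
for n in("top","side"):
    c=shot(n);save(c,n+"0.png");print(n,np.round(c["origin"]),c["fx"])
    for t in list(Z)+["start_top"]:
        for m in models.spot_point(t,c)[:3]:
            print(t,"pt",np.round(m["point"]),round(m["conf"],2),at(c,m["point"],61 if t=="start_top" else 0)[:2].round())
        if n=="top" and t in Z:
            for m in models.cut_out(t,c)[:3]: print(t,"cut",np.round(m["point"]),round(m["conf"],2),*rect(c,m["pixels"],Z[t]))
c=shot("wrist");save(c,"w0.png")
E
```

```text
pics
0.0 [226.35084208 582.03068293 221.80938029] [ 1.84342431e-01  9.82861756e-01 -7.93960706e-04 -8.13957709e-05] [-0.36158644 -0.92886515 -0.41037042] 18.700000000000003
top [ 347.   33. 1301.] 469.01386114814466Traceback (most recent call last):
  File "<stdin>", line 8, in <module>
  File "h.py", line 12, in at
    d=ray(c,p);o=np.array(c["origin"]);return o+d*(z-o[2])/d[2]
  File "h.py", line 10, in ray
    return np.array(c["rotation"])@d
           ~~~~~~~~~~~~~~~~~~~~~~~^~
ValueError: matmul: Input operand 1 has a mismatch in its core dimension 0, with gufunc signature (n?,k),(k,m?)->(n?,m?) (size 3 is different from 4)
```

```bash
sed -i 's/return np.array(c\["rotation"\])@d/return R.from_quat(c["rotation"]).apply(d)/' h.py
python3 - <<'E'
from h import *
Z=dict(sheet=6,rack=45,jig=12,panel=28,weight=12,timer=39,offcut=12)
for n in("top","side"):
    c=shot(n);save(c,n+"0.png");print(n,np.round(c["origin"]),c["fx"])
    for t in list(Z)+["start_top"]:
        for m in models.spot_point(t,c)[:3]:
            print(t,"pt",np.round(m["point"]),round(m["conf"],2),at(c,m["point"],61 if t=="start_top" else 0)[:2].round())
        if n=="top" and t in Z:
            for m in models.cut_out(t,c)[:3]: print(t,"cut",np.round(m["point"]),round(m["conf"],2),*rect(c,m["pixels"],Z[t]))
E
```

```text
top [ 347.   33. 1301.] 469.01386114814466
sheet pt [229. 200.] 0.74 [676. 260.]
sheet cut [235. 220.] 0.65 [613.8 243.2] [57.4 63.6] 12.9
rack pt [206. 194.] 0.65 [693. 324.]
rack pt [303. 205.] 0.53 [664.  50.]
rack pt [507. 307.] 0.39 [ 378. -518.]
rack cut [203. 189.] 0.68 [699.  318.8] [165.5 230.6] 102.7
jig pt [348. 265.] 0.83 [493. -76.]
jig cut [351. 275.] 0.64 [486.1 -80.2] [138.8 242.2] 88.3
panel pt [192. 316.] 0.82 [349. 350.]
panel pt [347. 265.] 0.76 [491. -75.]
panel pt [348. 263.] 0.75 [497. -78.]
panel cut [347. 262.] 0.83 [482.8 -75.8] [ 56.7 173.3] 88.3
panel cut [191. 319.] 0.8 [346.6 342.4] [ 37.6 119.9] 86.1
panel cut [463. 208.] 0.27 [ 650.9 -392.4] [50.9 78.4] 134.3
weight pt [451. 281.] 0.8 [ 448. -363.]
weight cut [453. 285.] 0.78 [ 442.5 -360. ] [ 44.5 141.5] 93.3
timer pt [381. 200.] 0.62 [ 681. -172.]
timer cut [385. 202.] 0.59 [ 664.9 -179.9] [105.8 141.7] 83.1
offcut pt [191. 208.] 0.57 [650. 366.]
offcut cut [527. 297.] 0.55 [ 440.3 -531. ] [119.9 148.8] 170.0
offcut cut [194. 226.] 0.51 [595.9 353.1] [34.  47.3] 16.0
start_top pt [401. 207.] 0.6 [ 645. -217.]
side [  414. -1009.  1240.] 592.4975703250442
sheet pt [361. 179.] 0.91 [668. 255.]
jig pt [307. 271.] 0.81 [483. -80.]
panel pt [307. 267.] 0.71 [483. -65.]
panel pt [253. 160.] 0.57 [348. 357.]
panel pt [270. 442.] 0.37 [ 376. -521.]
weight pt [297. 370.] 0.82 [ 440. -361.]
timer pt [382. 299.] 0.72 [ 665. -180.]
timer pt [352. 155.] 0.27 [656. 362.]
timer pt [301. 370.] 0.21 [ 451. -359.]
offcut pt [297. 368.] 0.69 [ 440. -356.]
offcut pt [351. 157.] 0.48 [651. 353.]
start_top pt [378. 297.] 0.52 [ 645. -215.]
```

View pics/top0.png

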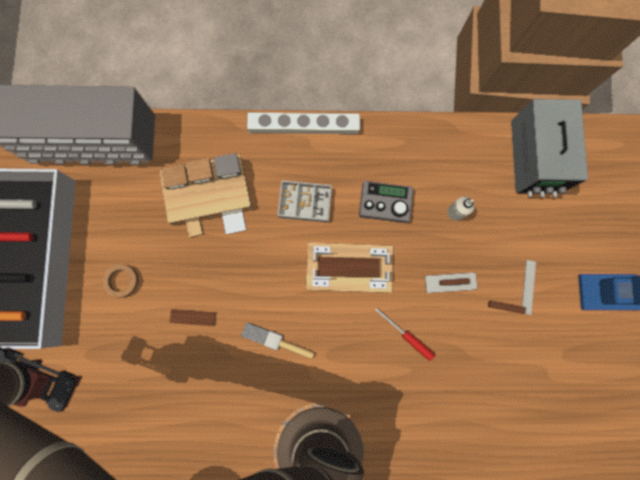

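View pics/side0.png

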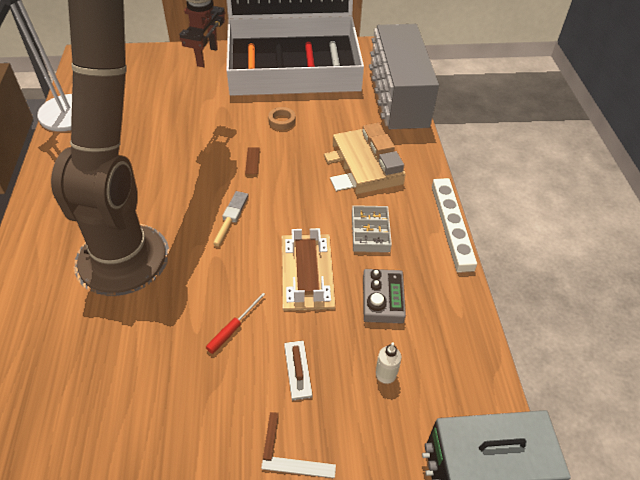

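Top view, candidates:
- **Sheet:** white end at (234,220) in the rack's right bay. Look-alikes are the white strip at (303,122), the square's blade at (530,285) and the wooden offcut at (194,226).
- **Panel:** in the jig at (349,267). The one at (191,318) is the smaller size.
- **Weight:** (451,282).
- **Start button:** (401,208).

Next is a close crop to check these choices and a helper to work out the moves.

```bash
cat >> h.py <<'E'
def go(x,y,z,yaw=None):
    """print shift (m) and turn (deg) in tool axes to reach TCP x,y,z with tool y axis at world angle yaw (mod 180), pointing down"""
    o=bot.get_obs();T=R.from_quat(o["eef_rot"]);s=T.inv().apply(np.array([x,y,z])-o["position"])/1000
    r=np.zeros(3)
    if yaw is not None:
        cur=T.apply([0,1,0]);a=np.degrees(np.arctan2(cur[1],cur[0]));d=(yaw-a+90)%180-90
        a=np.radians(a+d);Y=np.array([np.cos(a),np.sin(a),0]);Zd=np.array([0,0,-1.]);X=np.cross(Y,Zd)
        r=np.degrees((T.inv()*R.from_matrix(np.c_[X,Y,Zd])).as_rotvec())
    print("t",round(o["time"],2),"pos",np.round(o["position"],1),"F",np.round(o["wrist_force"],1),"open",round(o["opening"],1),"MOVE",s.round(4),r.round(2))
E
python3 - <<'E'
from h import *
c=shot("top")
a=[c["pixels"][y:y+90,x:x+120,::-1] for x,y in((160,150),(300,230),(350,165),(410,240))]
a=[cv2.resize(i,(400,300),interpolation=cv2.INTER_CUBIC) for i in a]
cv2.imwrite("pics/crop.png",np.vstack([np.hstack(a[:2]),np.hstack(a[2:])]))
go(612,243,150,102.7)
E
```

```text
t 1.4 pos [226.5 582.5 222.7] F [-0.4  0.3  0.6] open 88.1 MOVE [-0.4824 -0.1768  0.0726] [  0.    -0.   -33.95]
```

View pics/crop.png

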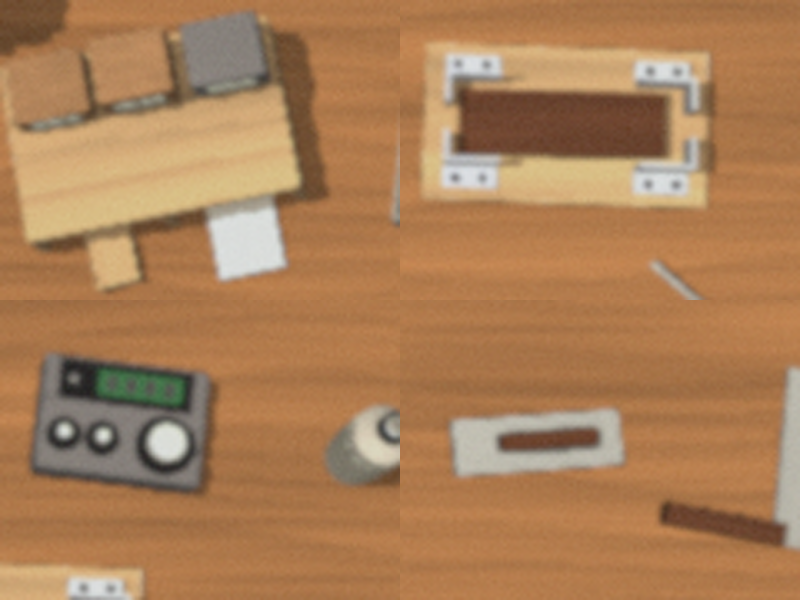

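The crop confirms the choice. The wide white sheet end is in the rack's right bay with the narrow wooden offcut in the left. The larger panel is in the jig, the weight has its bar, and the start button is the large one on the right. Now I'll move above the sheet's end.

{"name": "servo_tool", "arguments": {"plan": "-0.482 -0.177 0.06 0 0 -34; -0.482 -0.177 0.06 0 0 -34; -0.482 -0.177 0.06 0 0 -34; -0.482 -0.177 0.06 0 0 -34; -0.482 -0.177 0.06 0 0 -34; -0.482 -0.177 0.06 0 0 -34; -0.482 -0.177 0.06 0 0 -34; -0.482 -0.177 0.06 0 0 -34", "claw": 1}}

```text
time: 2.2
position: [523.0, 320.9, 176.7]
eef_rot: [-0.111, 0.994, 0.0, 0.0]
wrist_force: [0.7, 0.7, -0.2]
opening: 87.8
grasp_force: 0.0
```

Run:
```python
from h import *
go(612,243,160,102.7)
```

```text
t 2.2 pos [523.  320.9 176.7] F [ 0.7  0.7 -0.2] open 87.8 MOVE [-0.0696 -0.0956  0.0167] [0.02 0.03 0.06]
```

{"name": "servo_tool", "arguments": {"plan": "-0.07 -0.096 0.017 0 0 0; -0.07 -0.096 0.017 0 0 0; -0.07 -0.096 0.017 0 0 0; -0.07 -0.096 0.017 0 0 0; -0.07 -0.096 0.017 0 0 0"}}

```text
time: 2.7
position: [610.6, 244.5, 159.4]
eef_rot: [-0.111, 0.994, 0.0, -0.0]
wrist_force: [0.5, 0.2, 0.3]
opening: 87.9
grasp_force: 0.0
```

Run:
```python
from h import *
c=shot("wrist");save(c,"w1.png")
print(np.round(c["origin"]))
for t,z in(("sheet",6),("rack",45),("offcut",12)):
    for m in models.cut_out(t,c)[:2]: print(t,m["point"],round(m["conf"],2),*rect(c,m["pixels"],z))
go(612,243,2,102.7)
```

```text
[535. 228. 320.]
sheet [312.1, 233.1] 0.97 [615.7 244.6] [55.8 67.2] 12.9
rack [352.8, 325.3] 0.75 [662.5 312.6] [107.7 225.4] 102.4
t 2.9 pos [610.  246.1 160.1] F [ 0.3  0.5 -0.2] open 87.5 MOVE [-0.0012 -0.0036  0.1581] [0.05 0.01 0.21]
```

View pics/w1.png

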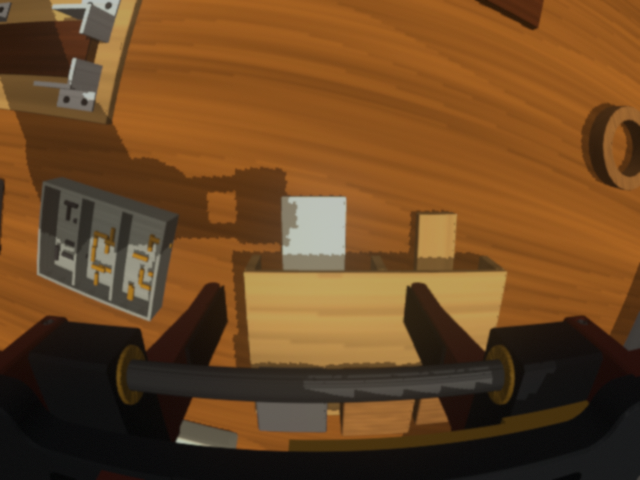

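Run:
```python
from h import *
go(607.5,243,2,102.9)
```

```text
t 2.9 pos [610.  246.1 160.1] F [ 0.3  0.5 -0.2] open 87.5 MOVE [ 0.0031 -0.0026  0.1581] [0.05 0.01 0.01]
```

{"name": "servo_tool", "arguments": {"plan": "0.003 -0.002 0.05 0 0 0; 0.003 -0.002 0.1 0 0 0; 0.003 -0.002 0.135 0 0 0; 0.003 -0.002 0.15 0 0 0; 0.003 -0.002 0.157 0 0 0; 0.003 -0.002 0.157 0 0 0"}}

```text
time: 3.5
position: [608.8, 242.3, 3.2]
eef_rot: [-0.111, 0.994, 0.0, 0.0]
wrist_force: [-0.3, 0.1, 0.5]
opening: 87.8
grasp_force: 0.0
```

{"name": "servo_tool", "arguments": {"plan": "0 0 0 0 0 0; 0 0 0 0 0 0; 0 0 0 0 0 0; 0 0 0 0 0 0; 0 0 0 0 0 0; 0 0 0 0 0 0", "claw": 0.4}}

```text
time: 4.1
position: [608.9, 241.8, 3.3]
eef_rot: [-0.111, 0.994, 0.0, 0.0]
wrist_force: [-0.4, -0.5, 5.7]
opening: 55.0
grasp_force: 30.0
```

{"name": "servo_tool", "arguments": {"plan": "0.015 0 0 0 0 0; 0.038 0 0 0 0 0; 0.062 0 0 0 0 0; 0.086 0 0 0 0 0; 0.11 0 0 0 0 0; 0.132 0 0 0 0 0; 0.15 0 0 0 0 0; 0.16 0 0 0 0 0"}}

```text
time: 4.9
position: [452.4, 206.5, 3.3]
eef_rot: [-0.111, 0.994, 0.0, 0.001]
wrist_force: [2.1, -0.1, 2.7]
opening: 55.3
grasp_force: 30.0
```

{"name": "servo_tool", "arguments": {"plan": "0 0 0 0 0 0; 0 0 0 0 0 0; 0 0 0 0 0 0; 0 0 0 0 0 0; 0 0 -0.03 0 0 0; 0 0 -0.07 0 0 0; 0 0 -0.12 0 0 0; 0 0 -0.15 0 0 0", "claw": 1}}

```text
time: 5.7
position: [453.6, 206.6, 155.8]
eef_rot: [-0.111, 0.994, 0.001, 0.001]
wrist_force: [0.6, 0.9, 0.7]
opening: 87.5
grasp_force: 0.0
```

Run:
```python
from h import *
for n in("wrist","top","side"):
    c=shot(n)
    if n=="wrist":save(c,"w2.png")
    for m in models.cut_out("sheet",c)[:2]: print(n,np.round(m["point"]),round(m["conf"],2),*rect(c,m["pixels"],6))
go(515,221,2,102.9)
```

```text
wrist [316. 279.] 0.67 [509.8 220.3] [ 56.4 173.1] 13.3
wrist [ 86. 197.] 0.18 [486.8 -55.7] [136.  194.6] 88.0
top [242. 236.] 0.74 [567.4 218.7] [39.8 86.5] 27.6
side [308. 186.] 0.74 [511.9 218.1] [ 61.4 177.5] 12.2
t 6.0 pos [451.8 205.8 151.4] F [ 0.2 -0.3 -1.1] open 87.8 MOVE [-0.0653  0.0009  0.1493] [-0.03 -0.12 -0.15]
```

{"name": "servo_tool", "arguments": {"plan": "-0.04 0.001 0.01 0 0 0; -0.062 0.001 0.05 0 0 0; -0.062 0.001 0.098 0 0 0; -0.062 0.001 0.13 0 0 0; -0.062 0.001 0.145 0 0 0; -0.062 0.001 0.149 0 0 0; -0.062 0.001 0.149 0 0 0"}}

```text
time: 6.7
position: [511.0, 219.9, 1.6]
eef_rot: [-0.111, 0.994, -0.001, -0.002]
wrist_force: [-0.0, 0.9, 0.0]
opening: 87.6
grasp_force: 0.0
```

Run:
```python
from h import *
c=shot("side")
for m in models.cut_out("sheet",c)[:2]: print(np.round(m["point"]),round(m["conf"],2),*rect(c,m["pixels"],6))
c=shot("wrist");
for m in models.cut_out("sheet",c)[:2]: print(np.round(m["point"]),round(m["conf"],2),*rect(c,m["pixels"],6))
# jig measure from top/side
for n in("top","side"):
    c=shot(n)
    for t,z in(("jig",12),("panel",28)):
        for m in models.cut_out(t,c)[:2]: print(n,t,np.round(m["point"]),round(m["conf"],2),*rect(c,m["pixels"],z))
go(515,221,2,102.9)
```

```text
[298. 188.] 0.55 [466.1 206.7] [59.2 84.6] 11.8
[314. 251.] 0.6 [486.2 214.8] [ 56.  123.6] 13.2
top jig [349. 273.] 0.58 [483.9 -80.6] [131.8 235.9] 88.2
top panel [183. 320.] 0.76 [347.7 359.4] [36.9 84. ] 85.5
top panel [349. 265.] 0.73 [483.5 -76.1] [ 54.4 167.2] 88.5
side jig [296. 279.] 0.62 [484.5 -74.6] [131.3 262.5] 87.6
side panel [306. 265.] 0.7 [482.8 -79.7] [ 54.6 177.5] 89.4
side panel [252. 160.] 0.62 [346.4 322. ] [ 39.2 128.5] 86.7
t 7.2 pos [512.8 221.    3.8] F [-0.1 -0.6 -0.7] open 87.8 MOVE [-0.0021 -0.0005  0.0018] [ 0.01  0.02 -0.14]
```

{"name": "servo_tool", "arguments": {"plan": "0 0 0 0 0 0; 0 0 0 0 0 0; 0 0 0 0 0 0; 0 0 0 0 0 0; 0 0 0 0 0 0", "claw": 0.4}}

```text
time: 7.7
position: [512.7, 220.9, 3.7]
eef_rot: [-0.111, 0.994, 0.0, -0.0]
wrist_force: [-0.3, -0.1, -0.0]
opening: 55.0
grasp_force: 30.0
```

{"name": "servo_tool", "arguments": {"plan": "0 0 -0.01 0 0 0; 0 0 -0.03 0 0 0; 0 0 -0.06 0 0 0; 0 0 -0.1 0 0 0; 0 0 -0.13 0 0 0; 0 0 -0.14 0 0 0"}}

```text
time: 8.3
position: [514.3, 221.6, 147.7]
eef_rot: [-0.111, 0.994, 0.001, 0.003]
wrist_force: [-0.1, 0.3, -0.9]
opening: 55.3
grasp_force: 30.0
```

Run:
```python
from h import *
print(np.round(bot.get_obs()["joint_pos"],2))
go(483,-77,140,178.3)
```

```text
[-0.52  0.37  0.03  1.85 -0.01  0.91  1.31]
t 8.3 pos [514.3 221.6 147.7] F [-0.1  0.3 -0.9] open 55.3 MOVE [ 0.0965 -0.2844  0.0067] [ -0.13   0.32 -75.56]
```

{"name": "servo_tool", "arguments": {"plan": "0.012 -0.035 0 0 0 8; 0.024 -0.07 0 0 0 16; 0.036 -0.106 0 0 0 24; 0.048 -0.142 0 0 0 32; 0.06 -0.177 0 0 0 40; 0.072 -0.212 0 0 0 48; 0.084 -0.248 0 0 0 56; 0.096 -0.284 0 0 0 64"}}

```text
time: 9.1
position: [481.0, -78.6, 143.4]
eef_rot: [0.435, 0.9, -0.0, -0.0]
wrist_force: [0.0, -0.3, -1.3]
opening: 55.1
grasp_force: 30.0
```

Run:
```python
from h import *
print(np.round(bot.get_obs()["joint_pos"],2))
go(483,-77,140,178.3)
```

```text
[-0.24  0.28  0.37  2.03 -0.13  0.86  0.87]
t 9.1 pos [481.  -78.6 143.4] F [ 0.  -0.3 -1.3] open 55.1 MOVE [-0.      0.0026  0.0033] [-3.000e-02 -2.000e-02  4.014e+01]
```

{"name": "servo_tool", "arguments": {"plan": "0 0 0 0 0 8; 0 0 0 0 0 16; 0 0 0 0 0 24; 0 0 0 0 0 32; 0 0 0 0 0 40; 0 0 0 0 0 40; 0 0 0 0 0 40"}}

```text
time: 9.8
position: [481.5, -77.1, 143.4]
eef_rot: [0.713, 0.701, -0.0, -0.0]
wrist_force: [-0.5, -0.7, -0.8]
opening: 55.3
grasp_force: 30.0
```

Run:
```python
from h import *
print(np.round(bot.get_obs()["joint_pos"],2))
for n in("wrist","top","side"):
    c=shot(n);save(c,n+"3.png")
    for t,z in(("sheet",143),("jig",12),("panel",28)):
        for m in models.cut_out(t,c)[:2]: print(n,t,np.round(m["point"]),round(m["conf"],2),*rect(c,m["pixels"],z))
go(483,-77,140,178.3)
```

```text
[-0.36  0.29  0.51  2.04 -0.18  0.86  0.23]
wrist jig [380. 152.] 0.63 [486.4 -41.9] [129.8 159.4] 88.5
top sheet [329. 258.] 0.97 [484.6 -19.1] [52.4 52.6] 0.2
top jig [315. 268.] 0.61 [486.9  -7.4] [ 89.6 130.3] 177.7
top panel [191. 316.] 0.91 [346.5 342.5] [ 42.3 120.5] 85.8
side sheet [302. 242.] 0.79 [480.  -96.2] [ 56.1 148.1] 89.3
side jig [297. 281.] 0.74 [484.9 -83.4] [127.6 239.7] 87.6
side jig [371. 158.] 0.58 [704.7 342.6] [185.3 287.2] 102.9
side panel [308. 276.] 0.69 [ 482.1 -127.1] [53.9 88.7] 89.5
side panel [252. 160.] 0.69 [347.5 324.1] [ 37.  124.4] 87.3
t 10.4 pos [481.8 -77.3 143.7] F [ 0.4  0.5 -0.7] open 55.0 MOVE [0.0003 0.0012 0.0037] [ 0.   -0.    0.46]
```

View pics/wrist3.png

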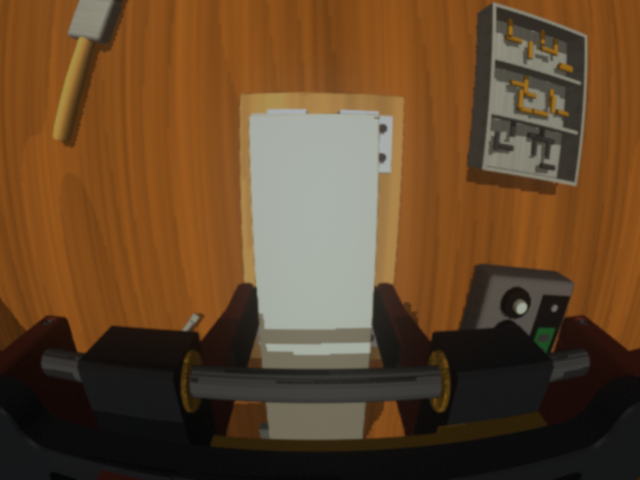

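The wrist view shows the sheet held square, its far end at row 115 (columns 250–378). The jig board sticks out around it at columns 240–405, row 95. I'll measure the offset between them.

Run:
```python
from h import *
c=shot("wrist")
for p,z in(((250,115),146),((378,115),146),((240,94),12),((405,97),12),((392,116),56),((392,172),56)): print(p,at(c,p,z).round(1))
S=None
# stops' bright aluminium pixels and panel in first top/side pictures
for n in("top","side"):
    cc=shot(n); im=cv2.imread(f"pics/{n}0.png")[:,:,::-1]
    hsv=cv2.cvtColor(im,cv2.COLOR_RGB2HSV)
    box=(300,235,400,300) if n=="top" else (275,225,340,315)
    m=np.zeros(im.shape[:2],np.uint8);m[box[1]:box[3],box[0]:box[2]]=1
    dark=((hsv[...,2]<110)&(hsv[...,1]>100)&(m>0)).astype(np.uint8)
    dark=cv2.morphologyEx(dark,cv2.MORPH_OPEN,np.ones((3,3)))
    print(n,"panel",rect(cc,dark,28))
    wood=((hsv[...,0]>14)&(hsv[...,2]>190)&(hsv[...,1]>60)&(m>0)).astype(np.uint8)
    al=((hsv[...,1]<40)&(hsv[...,2]>150)&(m>0)).astype(np.uint8)
    for nm,q,z in(("board",wood|al,12),("al",al,14)):
        P=np.argwhere(q)[:,::-1];W=np.array([at(cc,p,z)[:2] for p in P],np.float32)
        print(n,nm,len(P),W.min(0).round(),W.max(0).round(),cv2.minAreaRect(W))
```

```text
(250, 115) [456.2  12.  146. ]
(378, 115) [510.4  10.9 146. ]
(240, 94) [425.6  38.9  12. ]
(405, 97) [555.   34.4  12. ]
(392, 116) [535.1  16.   56. ]
(392, 172) [535.1 -22.   56. ]
top panel (array([498.7, -73.5], dtype=float32), array([ 16. , 161.7], dtype=float32), np.float32(89.2))
top board 2288 [ 417. -199.] [555.  40.] ((486.2586364746094, -78.88031005859375), (237.01217651367188, 131.9345703125), 88.1327896118164)
top al 584 [ 427. -190.] [543.  23.] ((485.094482421875, -83.59663391113281), (211.01995849609375, 110.36170959472656), 88.12055969238281)Traceback (most recent call last):
  File "<stdin>", line 13, in <module>
  File "h.py", line 22, in rect
    k=cv2.findContours(mask.astype(np.uint8),0,1)[0];k=max(k,key=cv2.contourArea)[:,0]
                                                       ~~~^^^^^^^^^^^^^^^^^^^^^^^
ValueError: max() iterable argument is empty
```

Run:
```python
import cv2,numpy as np
a=cv2.imread("pics/top0.png")[238:298,302:398];b=cv2.imread("pics/side0.png")[226:316,272:342]
a=cv2.resize(a,(440,275),interpolation=cv2.INTER_CUBIC);b=cv2.resize(b,(350,450),interpolation=cv2.INTER_CUBIC)
o=np.zeros((450,790,3),np.uint8);o[:275,:440]=a;o[:,440:]=b
cv2.imwrite("pics/jigcrop.png",o)
```

```text
(no output)
```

View pics/jigcrop.png

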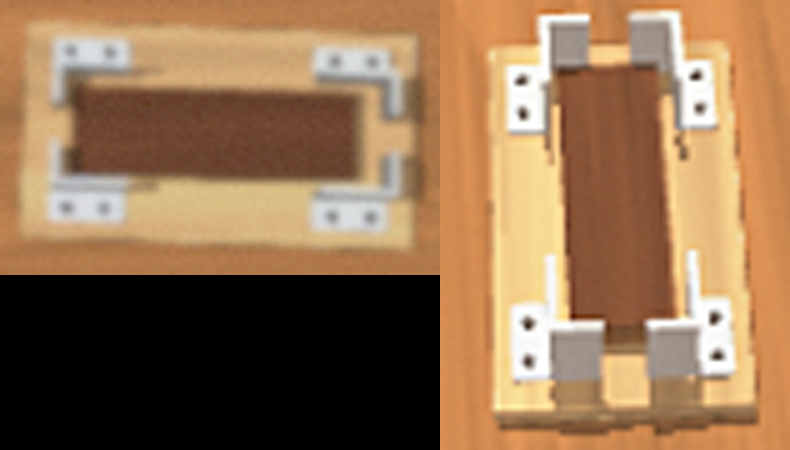

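The jig board fits well at (486.3, −79), yaw 88.1°. I'll correct by +5 mm in x, −2 mm in y and 0.8°, come down to just above the stops, and look again.

{"name": "servo_tool", "arguments": {"plan": "-0.002 0.005 0.01 0 0 0.8; -0.002 0.005 0.03 0 0 0.8; -0.002 0.005 0.05 0 0 0.8; -0.002 0.005 0.065 0 0 0.8; -0.002 0.005 0.071 0 0 0.8; -0.002 0.005 0.071 0 0 0.8"}}

```text
time: 11.15
position: [486.3, -79.6, 71.6]
eef_rot: [0.72, 0.694, -0.001, -0.001]
wrist_force: [0.3, -0.4, -1.2]
opening: 55.0
grasp_force: 30.0
```

Run:
```python
from h import *
go(486.3,-80,31.6,178.1)
c=shot("wrist");s=shot("side")
a=cv2.resize(c["pixels"][60:360,200:440,::-1],(440,550),interpolation=cv2.INTER_CUBIC)
b=cv2.resize(s["pixels"][206:326,272:352,::-1],(350,525),interpolation=cv2.INTER_CUBIC)
o=np.zeros((550,790,3),np.uint8);o[:,:440]=a;o[:525,440:]=b
cv2.imwrite("pics/j2.png",o)
```

```text
t 11.15 pos [486.3 -79.6  71.6] F [ 0.3 -0.4 -1.2] open 55.0 MOVE [-0.0004  0.0001  0.04  ] [-0.11  0.02 -0.17]
```

View pics/j2.png

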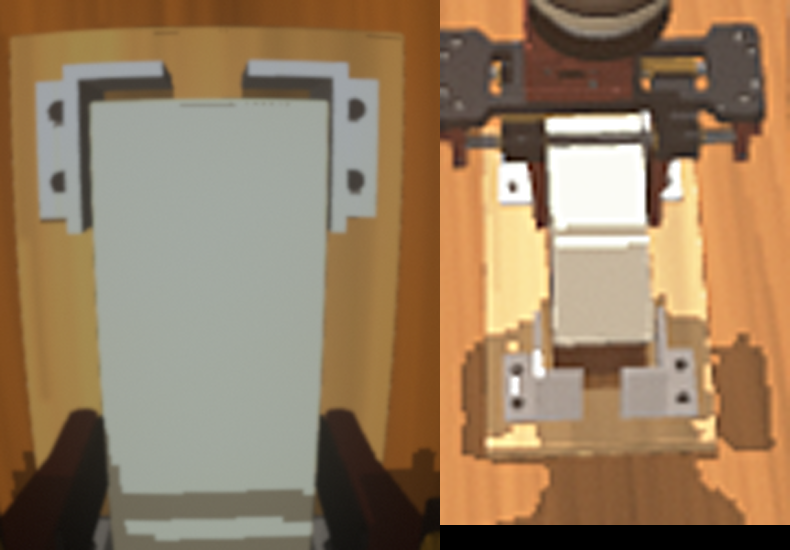

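Run:
```python
from h import *
c=shot("wrist")
f=lambda x,y:(200+x*240/440,60+y*300/550)
for n,x,y,z in(("sL",90,101,74),("sR",328,101,74),("wLout",64,66,56),("wLin far",80,82,56),("wRout far",348,66,56),("wRin",333,78,56),("wLout near",67,231,56),("wLin near",80,231,56),("wRin near",331,231,56),("wRout near",346,231,56),("sL near",97,231,74),("sR near",324,231,74),("boardL",12,36,12),("boardR",404,36,12)):
    print(n,at(c,f(x,y),z).round(1))
```

```text
sL [462.2  10.2  74. ]
sR [517.5   8.2  74. ]
wLout [452.6  21.4  56. ]
wLin far [456.7  16.7  56. ]
wRout far [526.2  18.6  56. ]
wRin [522.1  15.4  56. ]
wLout near [450.9 -22.5  56. ]
wLin near [454.4 -22.7  56. ]
wRin near [520.9 -25.2  56. ]
wRout near [525.  -25.2  56. ]
sL near [462.2 -20.8  74. ]
sR near [516.1 -22.7  74. ]
boardL [426.1  39.1  12. ]
boardR [554.5  34.3  12. ]
```

Sheet's gaps to the stops: about 7 mm lengthwise, and sideways it sits 1 mm too far in +x. I'll correct that and lower slowly.

{"name": "servo_tool", "arguments": {"plan": "0 -0.001 0.006 0 0 0.2; 0 -0.001 0.014 0 0 0.2; 0 -0.001 0.022 0 0 0.2; 0 -0.001 0.03 0 0 0.2; 0 -0.001 0.035 0 0 0.2; 0 -0.001 0.037 0 0 0.2; 0 -0.001 0.038 0 0 0.2; 0 -0.001 0.038 0 0 0.2"}}

```text
time: 12.1
position: [485.8, -79.4, 34.6]
eef_rot: [0.721, 0.693, -0.0, 0.0]
wrist_force: [0.1, -0.1, 0.3]
opening: 55.5
grasp_force: 30.0
```

Run:
```python
from h import *
go(486.3,-80,31.6,178.1);print(bot.get_obs()["grasp_force"])
```

```text
t 12.1 pos [485.8 -79.4  34.6] F [ 0.1 -0.1  0.3] open 55.5 MOVE [-0.0006  0.0005  0.003 ] [ 0.    0.   -0.35]
29.996110796928406
```

{"name": "servo_tool", "arguments": {"plan": "0 0 0.0005 0 0 0; 0 0 0.001 0 0 0; 0 0 0.0015 0 0 0; 0 0 0.002 0 0 0; 0 0 0.002 0 0 0; 0 0 0.002 0 0 0"}}

```text
time: 12.7
position: [485.8, -79.3, 32.7]
eef_rot: [0.721, 0.693, 0.0, -0.0]
wrist_force: [-0.8, -0.4, -0.9]
opening: 55.2
grasp_force: 30.0
```

{"name": "servo_tool", "arguments": {"plan": "0 0 0.0005 0 0 0; 0 0 0.001 0 0 0; 0 0 0.001 0 0 0; 0 0 0.001 0 0 0"}}

```text
time: 13.1
position: [485.8, -79.3, 31.7]
eef_rot: [0.721, 0.693, 0.0, 0.0]
wrist_force: [-0.6, -0.2, 0.0]
opening: 55.0
grasp_force: 30.0
```

{"name": "servo_tool", "arguments": {"plan": "0 0 0.0005 0 0 0; 0 0 0.001 0 0 0; 0 0 0.001 0 0 0; 0 0 0.001 0 0 0"}}

```text
time: 13.5
position: [485.8, -79.3, 31.6]
eef_rot: [0.721, 0.693, 0.0, -0.0]
wrist_force: [-3.1, 0.4, 13.7]
opening: 55.4
grasp_force: 30.0
```

Contact at TCP 31.6 mm, as expected. Releasing and rising.

{"name": "servo_tool", "arguments": {"plan": "0 0 -0.0005 0 0 0; 0 0 -0.0005 0 0 0; 0 0 -0.0005 0 0 0; 0 0 -0.0005 0 0 0; 0 0 -0.02 0 0 0; 0 0 -0.06 0 0 0; 0 0 -0.1 0 0 0; 0 0 -0.14 0 0 0", "claw": 0.9}}

```text
time: 14.3
position: [485.4, -79.5, 171.9]
eef_rot: [0.721, 0.693, -0.0, -0.0]
wrist_force: [0.7, 0.1, 0.2]
opening: 79.2
grasp_force: 0.0
```

Run:
```python
from h import *
c=shot("wrist");s=shot("side")
for n,q in(("w",c),("s",s)):
    for m in models.cut_out("sheet",q)[:1]: print(n,m["point"],round(m["conf"],2),*rect(q,m["pixels"],34))
for q in(s,shot("top")):
    for m in models.cut_out("weight",q)[:1]: print(m["point"],round(m["conf"],2),*rect(q,m["pixels"],12))
    for m in models.spot_point("weight",q)[:1]: print(at(q,m["point"],0))
a=cv2.resize(c["pixels"][100:400,200:440,::-1],(440,550),interpolation=cv2.INTER_CUBIC)
b=cv2.resize(s["pixels"][206:326,262:342,::-1],(350,525),interpolation=cv2.INTER_CUBIC)
o=np.zeros((550,790,3),np.uint8);o[:,:440]=a;o[:525,440:]=b
cv2.imwrite("pics/j3.png",o)
print(np.round(bot.get_obs()["joint_pos"],2));go(445,-360,140,183.3)
```

```text
w [316.5, 223.8] 0.59 [485.5 -79.5] [ 57.  178.5] 87.9
s [304.6, 263.1] 0.68 [483.9 -81.9] [ 55.8 181.4] 87.8
[299.3, 367.7] 0.87 [ 442.5 -362.8] [ 46.8 145.1] 93.7
[ 444.66143495 -363.70500797    0.        ]
[453.9, 282.9] 0.92 [ 443.7 -360.9] [ 46.4 143.7] 94.3
[ 441.68008478 -368.32775212    0.        ]
[-0.38  0.26  0.53  2.   -0.16  0.92  0.2 ]
t 14.75 pos [485.  -79.3 169.4] F [-1.  -0.7 -1. ] open 79.3 MOVE [-0.282  -0.0288  0.0296] [-0.14  0.02 -5.55]
```

View pics/j3.png

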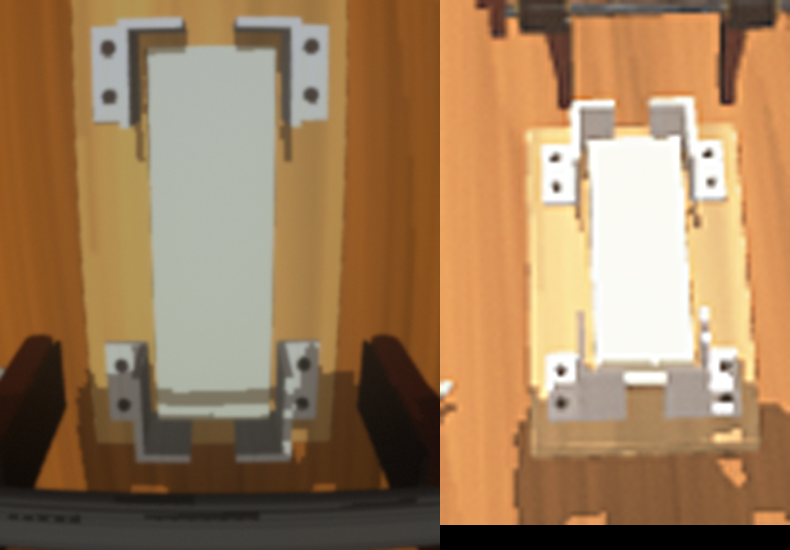

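The sheet lies flat on the panel inside all four stops, at (485.5, −79.5), yaw 87.9°. Next I move over the weight.

{"name": "servo_tool", "arguments": {"plan": "-0.283 -0.031 0.02 0 0 -6; -0.283 -0.031 0.02 0 0 -6; -0.283 -0.031 0.02 0 0 -6; -0.283 -0.031 0.02 0 0 -6; -0.283 -0.031 0.02 0 0 -6; -0.283 -0.031 0.02 0 0 -6; -0.283 -0.031 0.02 0 0 -6; -0.283 -0.031 0.02 0 0 -6", "claw": 0.6}}

```text
time: 15.55
position: [442.7, -361.3, 149.4]
eef_rot: [0.684, 0.729, -0.0, -0.001]
wrist_force: [0.7, 0.7, 0.2]
opening: 52.5
grasp_force: 0.0
```

Run:
```python
from h import *
c=shot("wrist");save(c,"w5.png")
for m in models.cut_out("weight",c)[:1]: print(m["point"],round(m["conf"],2),*rect(c,m["pixels"],12))
# dark handle bar, top at 48
    
k=m["pixels"]&(cv2.cvtColor(c["pixels"],cv2.COLOR_RGB2HSV)[...,1]>90)
print(k.sum(),*rect(c,k,48))
go(443,-361.5,19.3,183.9)
```

```text
[316.4, 223.8] 0.71 [ 444.3 -360.5] [ 46.7 140.4] 94.2
2198 [ 443.9 -358.1] [14.5 78.4] 94.5
t 15.65 pos [ 443.9 -359.5  149.9] F [ 0.1 -0.5  0.7] open 52.7 MOVE [-0.0022 -0.0009  0.1306] [-0.05 -0.08 -0.08]
```

{"name": "servo_tool", "arguments": {"plan": "0 0.001 0.04 0 0 -0.3; 0 0.001 0.08 0 0 -0.3; 0 0.001 0.11 0 0 -0.3; 0 0.001 0.125 0 0 -0.3; 0 0.001 0.13 0 0 -0.3; 0 0.001 0.13 0 0 -0.3"}}

```text
time: 16.25
position: [445.2, -360.4, 20.9]
eef_rot: [0.681, 0.732, 0.0, -0.0]
wrist_force: [-0.2, 0.1, 0.3]
opening: 52.6
grasp_force: 0.0
```

{"name": "servo_tool", "arguments": {"plan": "0 0 0 0 0 0; 0 0 0 0 0 0; 0 0 0 0 0 0; 0 0 0 0 0 0; 0 0 0 0 0 0", "claw": 0}}

```text
time: 16.75
position: [444.7, -360.9, 21.0]
eef_rot: [0.682, 0.732, 0.0, 0.0]
wrist_force: [-7.0, 0.3, 3.5]
opening: 16.5
grasp_force: 3.2
```

Run:
```python
from h import *
for i in range(3): go(443,-361.5,19.3,184.2)
for n in("wrist","side"):
    c=shot(n)
    for m in models.cut_out("weight",c)[:1]: print(m["point"],round(m["conf"],2),*rect(c,m["pixels"],12))
```

```text
t 16.75 pos [ 444.7 -360.9   21. ] F [-7.   0.3  3.5] open 16.5 MOVE [-0.0004 -0.0017  0.0017] [ 0.01  0.01 -0.15]
t 16.75 pos [ 444.7 -360.9   21. ] F [-7.   0.3  3.5] open 16.5 MOVE [-0.0004 -0.0017  0.0017] [ 0.01  0.01 -0.15]
t 16.75 pos [ 444.7 -360.9   21. ] F [-7.   0.3  3.5] open 16.5 MOVE [-0.0004 -0.0017  0.0017] [ 0.01  0.01 -0.15]
[312.0, 236.6] 0.63 [ 443.4 -347.4] [ 46.4 115.1] 93.9
[300.9, 382.7] 0.89 [ 444.8 -384.3] [ 45.9 101.9] 94.0
```

{"name": "servo_tool", "arguments": {"plan": "0 0 0 0 0 0; 0 0 0 0 0 0; 0 0 0 0 0 0; 0 0 -0.005 0 0 0; 0 0 -0.02 0 0 0; 0 0 -0.05 0 0 0; 0 0 -0.085 0 0 0; 0 0 -0.11 0 0 0"}}

```text
time: 17.75
position: [444.7, -361.1, 133.0]
eef_rot: [0.682, 0.731, -0.0, 0.0]
wrist_force: [1.0, -0.4, -6.6]
opening: 15.8
grasp_force: 30.0
```

Run:
```python
from h import *
go(485.5,-80,130,177.9);print(bot.get_obs()["grasp_force"])
```

```text
t 17.75 pos [ 444.7 -361.1  133. ] F [ 1.  -0.4 -6.6] open 15.8 MOVE [0.2776 0.0605 0.0029] [0.03 0.04 6.12]
29.994466602802277
```

Lifted (6.6 N, level). Moving over the jig gently.

{"name": "servo_tool", "arguments": {"plan": "0.02 0.004 0 0 0 1; 0.06 0.013 0 0 0 2; 0.105 0.023 0 0 0 3; 0.15 0.033 0 0 0 4; 0.195 0.043 0 0 0 5; 0.235 0.051 0 0 0 6; 0.265 0.058 0 0 0 6; 0.278 0.0605 0 0 0 6"}}

```text
time: 18.55
position: [485.5, -75.4, 131.0]
eef_rot: [0.718, 0.697, 0.0, -0.001]
wrist_force: [-0.9, -0.2, -6.8]
opening: 16.0
grasp_force: 30.0
```

{"name": "servo_tool", "arguments": {"plan": "0 0 0.01 0 0 0; 0 0 0.025 0 0 0; 0 0 0.04 0 0 0; 0 0 0.05 0 0 0; 0 0 0.05 0 0 0"}}

```text
time: 19.05
position: [484.1, -80.4, 79.4]
eef_rot: [0.72, 0.694, -0.001, -0.001]
wrist_force: [-1.2, 0.1, -6.1]
opening: 16.0
grasp_force: 30.0
```

Run:
```python
from h import *
go(485.5,-80,55,177.9)
z0=bot.get_obs()["position"][2]-21
for n in("wrist","side"):
    c=shot(n)
    for t,z in(("weight",z0+12),("sheet",34)):
        for m in models.cut_out(t,c)[:1]: print(n,t,m["point"],round(m["conf"],2),*rect(c,m["pixels"],z))
    if n=="wrist": a=cv2.resize(c["pixels"][60:360,200:440,::-1],(440,550),interpolation=cv2.INTER_CUBIC)
    else: b=cv2.resize(c["pixels"][206:326,262:342,::-1],(350,525),interpolation=cv2.INTER_CUBIC)
o=np.zeros((550,790,3),np.uint8);o[:,:440]=a;o[:525,440:]=b
cv2.imwrite("pics/j4.png",o)
```

```text
t 19.05 pos [484.1 -80.4  79.4] F [-1.2  0.1 -6.1] open 16.0 MOVE [0.0005 0.0015 0.0244] [-0.16  0.04  0.05]
wrist weight [314.4, 233.1] 0.88 [484.5 -66.5] [ 45.9 114.5] 88.1
wrist sheet [322.6, 141.1] 0.93 [488.  -11.4] [42.1 55.7] 178.7
side weight [305.4, 262.9] 0.78 [484.5 -89.5] [ 44.2 133.9] 86.5
side sheet [387.9, 362.1] 0.73 [ 647.6 -373.2] [ 52.8 102.9] 73.1
```

View pics/j4.png

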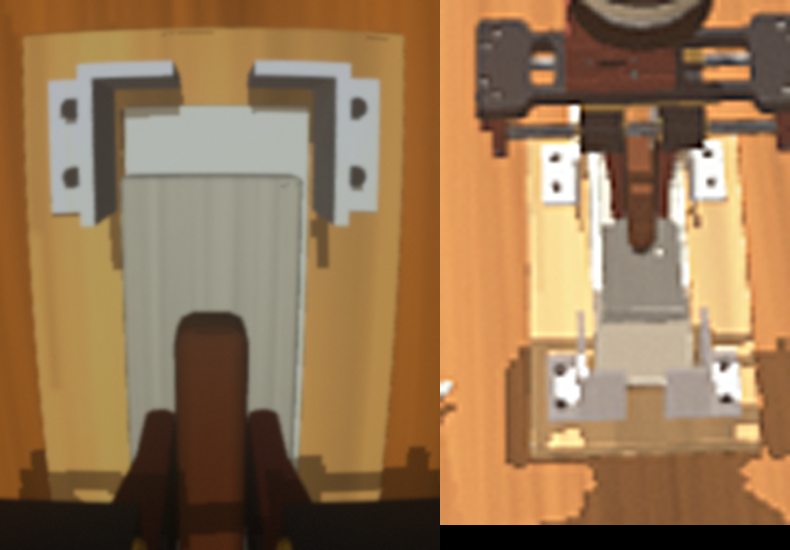

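Weight is 1.5 mm off in x and otherwise centred on the sheet. I'll correct and lower slowly.

{"name": "servo_tool", "arguments": {"plan": "0 0.0015 0.004 0 0 0; 0 0.0015 0.009 0 0 0; 0 0.0015 0.014 0 0 0; 0 0.0015 0.018 0 0 0; 0 0.0015 0.021 0 0 0; 0 0.0015 0.022 0 0 0; 0 0.0015 0.022 0 0 0; 0 0.0015 0.022 0 0 0"}}

```text
time: 20.15
position: [487.0, -79.4, 58.8]
eef_rot: [0.719, 0.695, 0.0, 0.0]
wrist_force: [0.2, 0.4, -6.9]
opening: 15.9
grasp_force: 30.0
```

{"name": "servo_tool", "arguments": {"plan": "0 0 0.0005 0 0 0; 0 0 0.001 0 0 0; 0 0 0.0015 0 0 0; 0 0 0.0015 0 0 0; 0 0 0.0015 0 0 0"}}

```text
time: 20.65
position: [486.9, -79.3, 57.2]
eef_rot: [0.719, 0.695, -0.0, -0.0]
wrist_force: [-0.8, -0.4, -6.7]
opening: 16.1
grasp_force: 30.0
```

{"name": "servo_tool", "arguments": {"plan": "0 0 0.0005 0 0 0; 0 0 0.001 0 0 0; 0 0 0.0015 0 0 0; 0 0 0.0015 0 0 0; 0 0 0.0015 0 0 0"}}

```text
time: 21.15
position: [486.9, -79.3, 55.7]
eef_rot: [0.719, 0.695, 0.0, -0.0]
wrist_force: [-0.8, 0.4, -7.6]
opening: 16.4
grasp_force: 30.0
```

Run:
```python
from h import *
go(485.5,-80,55,177.9)
c=shot("wrist")
for t,z in(("weight",46),("sheet",34)):
    for m in models.cut_out(t,c)[:1]: print(t,m["point"],round(m["conf"],2),*rect(c,m["pixels"],z))
```

```text
t 21.15 pos [486.9 -79.3  55.7] F [-0.8  0.4 -7.6] open 16.4 MOVE [-0.0007 -0.0014  0.0007] [ 0.   -0.    0.15]
weight [313.8, 236.3] 0.87 [487.1 -65.7] [ 46.4 114.9] 87.9
sheet [308.3, 147.1] 0.8 [486.7 -45.1] [ 56.2 110.2] 88.6
```

{"name": "servo_tool", "arguments": {"plan": "-0.0015 -0.001 0 0 0 0; -0.0015 -0.001 0 0 0 0; -0.0015 -0.001 0.0004 0 0 0; -0.0015 -0.001 0.0007 0 0 0; -0.0015 -0.001 0.001 0 0 0; -0.0015 -0.001 0.001 0 0 0"}}

```text
time: 21.9
position: [485.9, -80.8, 54.9]
eef_rot: [0.719, 0.695, 0.0, -0.0]
wrist_force: [-3.5, 0.4, 0.6]
opening: 15.6
grasp_force: 30.0
```

The sheet now carries the weight's full load. Releasing and rising.

{"name": "servo_tool", "arguments": {"plan": "0 0 0 0 0 0; 0 0 0 0 0 0; 0 0 0 0 0 0; 0 0 0 0 0 0; 0 0 -0.02 0 0 0; 0 0 -0.05 0 0 0; 0 0 -0.08 0 0 0; 0 0 -0.1 0 0 0", "claw": 0.45}}

```text
time: 22.7
position: [486.4, -81.1, 156.5]
eef_rot: [0.719, 0.695, 0.001, 0.001]
wrist_force: [0.2, -0.8, 0.4]
opening: 39.5
grasp_force: 0.0
```

Run:
```python
from h import *
c=shot("wrist");save(c,"w6.png")
for t,z in(("weight",46),("sheet",34)):
    for m in models.cut_out(t,c)[:1]: print(t,m["point"],round(m["conf"],2),*rect(c,m["pixels"],z))
for n,q in(("w",c),("side",shot("side")),("top",shot("top"))):
    for m in models.spot_point("start_top",q)[:2]: print(n,m["point"],round(m["conf"],2),at(q,m["point"],61).round(1))
    for m in models.cut_out("timer",q)[:1]: print(n,"timer",*rect(q,m["pixels"],39))
go(645,-216,140)
```

```text
weight [312.1, 231.3] 0.6 [485.8 -80.2] [ 46.  139.6] 88.0
sheet [283.1, 180.6] 0.71 [485.7 -79.5] [ 56.4 178.5] 88.0
w timer [ 661.8 -152.8] [103.  113.1] 172.0
side [377.7, 297.0] 0.67 [ 643.9 -214.1   61. ]
side [305.8, 271.0] 0.31 [ 477.1 -124.7   61. ]
side timer [ 663.8 -192. ] [106.1 159.8] 82.9
top timer [ 676.8 -181.2] [ 87.6 141.8] 82.8
t 23.25 pos [485.5 -80.9 154. ] F [ 0.5 -0.1 -0. ] open 39.5 MOVE [-0.1296  0.164   0.0139] [0. 0. 0.]
```

View pics/w6.png

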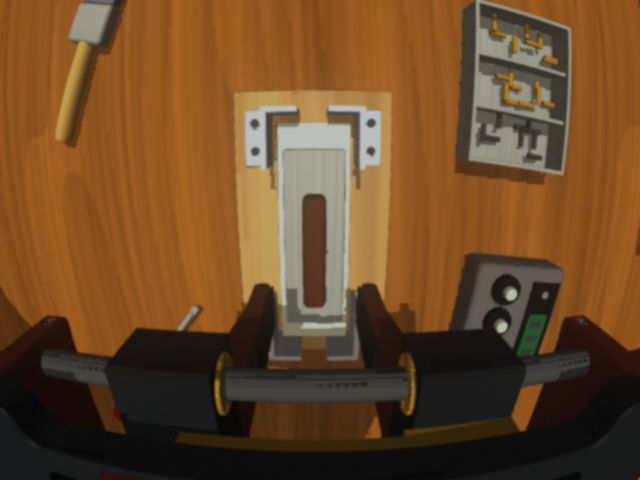

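The weight sits flat, centred and lengthwise on the sheet (485.8, −80.2 against 485.7, −79.5). The timer is at lower right, about (510,300). I'll go past the timer with fingers shut for one close look at the button.

{"name": "servo_tool", "arguments": {"plan": "-0.18 0.162 0 0 0 0; -0.18 0.162 0 0 0 0; -0.18 0.162 0 0 0 0; -0.18 0.162 0 0 0 0; -0.18 0.162 0 0 0 0; -0.18 0.162 0 0 0 0; -0.18 0.162 0 0 0 0", "claw": 0}}

```text
time: 23.95
position: [641.0, -267.1, 153.2]
eef_rot: [0.72, 0.694, -0.001, -0.001]
wrist_force: [-0.3, 0.6, -0.4]
opening: 0.6
grasp_force: 0.0
```

Run:
```python
from h import *
c=shot("wrist");save(c,"w7.png")
for m in models.spot_point("start_top",c)[:2]: print(m["point"],round(m["conf"],2),at(c,m["point"],61).round(1))
g=cv2.medianBlur(cv2.cvtColor(c["pixels"],cv2.COLOR_RGB2GRAY),3)
for m in models.cut_out("start_top",c)[:1]: print("timer",*rect(c,m["pixels"],39))
print(cv2.HoughCircles(g,cv2.HOUGH_GRADIENT,1,20,param1=100,param2=20,minRadius=10,maxRadius=40))
go(644,-215,70)
```

```text
timer [ 644.  -216.3] [32.7 32.9] 88.0
[[[316.5 173.5  32.7]
  [324.5 104.5  20.8]
  [327.5  61.5  20.1]
  [117.5  75.5  17.4]
  [599.5   9.5  24.6]]]
t 24.1 pos [ 641.2 -264.7  154.5] F [ 0.9 -1.4  0. ] open 0.5 MOVE [0.0497 0.0012 0.0845] [0. 0. 0.]
```

View pics/w7.png

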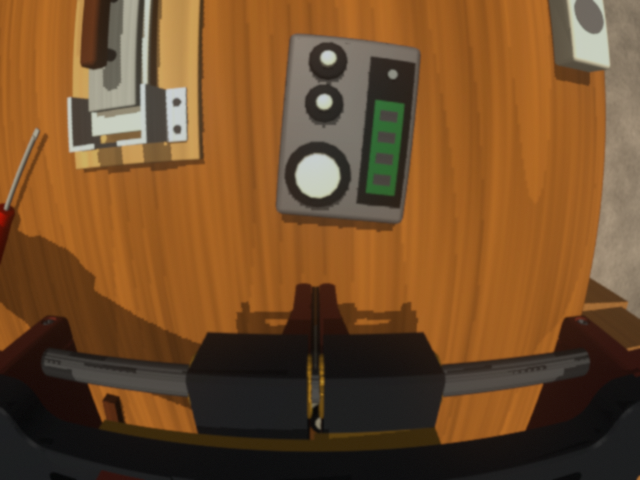

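The large button is at (318,174) in the wrist view, with the small keys further up at (324,102) and (328,59).

Run:
```python
from h import *
c=shot("wrist"); print(at(c,(317.5,174.5),61).round(1)); p=at(c,(317.5,174.5),61)
go(p[0],p[1],66)
```

```text
[ 644.6 -211.3   61. ]
t 24.15 pos [ 641.4 -264.7  154.8] F [ 0.2 -0.1  0. ] open 0.5 MOVE [0.0533 0.0015 0.0888] [0. 0. 0.]
```

{"name": "servo_tool", "arguments": {"plan": "0.025 0.001 0.01 0 0 0; 0.045 0.002 0.03 0 0 0; 0.052 0.002 0.055 0 0 0; 0.052 0.002 0.075 0 0 0; 0.052 0.002 0.085 0 0 0; 0.052 0.002 0.088 0 0 0; 0.052 0.002 0.088 0 0 0; 0.052 0.002 0.088 0 0 0"}}

```text
time: 24.95
position: [645.9, -214.8, 67.9]
eef_rot: [0.719, 0.695, 0.0, 0.001]
wrist_force: [0.2, -0.2, 1.1]
opening: 0.2
grasp_force: 0.0
```

Run:
```python
from h import *
go(644.3,-213,55)
```

```text
t 24.95 pos [ 645.9 -214.8   67.9] F [ 0.2 -0.2  1.1] open 0.2 MOVE [ 0.0017 -0.0017  0.0129] [0. 0. 0.]
```

Within 2 mm of centre. Pressing slowly while watching the force.

{"name": "servo_tool", "arguments": {"plan": "0.001 -0.001 0.003 0 0 0; 0.001 -0.001 0.006 0 0 0; 0.001 -0.001 0.008 0 0 0; 0.001 -0.001 0.01 0 0 0; 0.001 -0.001 0.0115 0 0 0; 0.001 -0.001 0.0125 0 0 0; 0.001 -0.001 0.0125 0 0 0"}}

```text
time: 25.65
position: [644.8, -213.3, 55.4]
eef_rot: [0.719, 0.695, 0.0, 0.0]
wrist_force: [-2.2, 1.0, 10.9]
opening: 0.7
grasp_force: 5.4
```

{"name": "servo_tool", "arguments": {"plan": "0 0 0.0005 0 0 0; 0 0 0.001 0 0 0; 0 0 0.001 0 0 0; 0 0 0.001 0 0 0"}}

```text
time: 26.05
position: [644.8, -213.4, 55.3]
eef_rot: [0.719, 0.695, 0.001, 0.0]
wrist_force: [-4.9, 1.7, 17.6]
opening: 0.3
grasp_force: 8.6
```

The button has bottomed: z is held at 55 mm and the force has risen past 5 N. Releasing upward and checking the final scene.

{"name": "servo_tool", "arguments": {"plan": "0 0 -0.004 0 0 0; 0 0 -0.012 0 0 0; 0 0 -0.03 0 0 0; 0 0 -0.06 0 0 0; 0 0 -0.09 0 0 0; 0 0 -0.11 0 0 0; 0 0 -0.12 0 0 0; 0 0 -0.12 0 0 0"}}

```text
time: 26.85
position: [644.8, -213.4, 174.2]
eef_rot: [0.719, 0.695, 0.0, 0.001]
wrist_force: [0.0, 0.6, 0.1]
opening: 0.5
grasp_force: 0.0
```

Run:
```python
from h import *
go(644.8,-213.4,175)
c=shot("side")
for t,z in(("weight",46),("sheet",34),("tray",32),("glue",0)):
    for m in models.cut_out(t,c)[:1]: print(t,m["point"],round(m["conf"],2),*rect(c,m["pixels"],z))
save(c,"end.png")
```

```text
t 26.85 pos [ 644.8 -213.4  174.2] F [0.  0.6 0.1] open 0.5 MOVE [ 0.     -0.     -0.0008] [0. 0. 0.]
weight [310.8, 266.4] 0.8 [485.6 -86. ] [ 51.2 147.8] 86.6
sheet [305.9, 286.4] 0.78 [ 489.6 -152. ] [37.  60.9] 26.3
tray [362.3, 218.2] 0.91 [643.   80.4] [47.6 76. ] 83.1
glue [387.9, 363.1] 0.78 [ 653.5 -353.4] [ 53.4 103.3] 70.1
```

View pics/end.png

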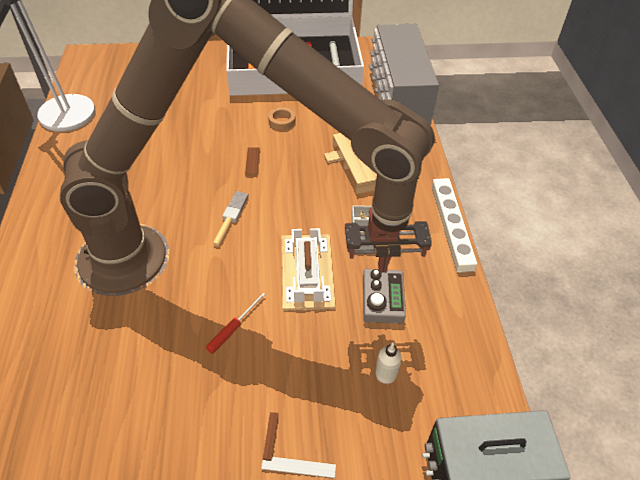

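The final view shows the sheet and weight in the jig at (308,265), the start button back up at (376,299), and the bystanders in place. The robot is clear of everything.

```bash
python3 -c "
from rig import close_job
print(close_job())"
```

```text
the job is handed in; nothing more can be done
None
```

The job is handed in at about 27 s: the sheet lies flat on the panel inside the four stops with the weight centred lengthwise on it, the start button was pressed fully down and came back up, and the arm touched nothing else.

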